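# Stamp the screw tin and drop it in the sorting box

## Robot

A 6-joint arm with a two-finger parallel gripper is mounted at the origin on the work surface. World frame = base frame: x ahead of the robot, y to its left, z up, the work surface at z = 0. Lengths are in m, angles in degrees, forces in N, time in s.
With the tool pointing down it reaches from about 0.375 to 0.9 m from the base axis. Payload 3.1 kg.
Tool frame: the origin (TCP) lies midway between the tips of the shut fingers; the grasp point (between the pads) lies 19 mm behind it (tcp_to_grasp is the distance from the TCP to the grasp point, in m); z points along the fingers, y is the line along which they close (so a half turn about z gives the same grasp; the last joint's range is limited). The gripper opens to 85 mm and grips with 20 to 120 N. Pads are 22 mm wide; open, the fingers measure 114 mm over their backs; the gripper's body (76 mm by 85 mm) begins 54 mm behind the grasp point. The pads swing forward as they close: fully open they stand 13 mm farther back than shut.
Start: joints at [64.658, 30.224, 82.088, -0, 67.689, -10.227], TCP at [0.163, 0.603, 0.231] pointing down, gripper open.
Joint ranges: [-176.69, 176.69], [-43.24, 126.21], [12.49, 139.97], [-82, 262], [0, 151.66], [-163.58, 163.58]. Speed limits (degrees/s): [159.86, 159.86, 180, 180, 180, 180].

## Interface

Orientations are given as a 3x3 rotation matrix whose columns are the frame's x, y, z axes.
In Python, from plant import * gives the robot as it stands.
- The arm moves only by the tool servo_tool, never from a script. Its argument "steps" is a list of rows, each a list of 7 numbers: the shift along the tool's x, y, z in m, then the turn, a rotation vector about the tool's x, y, z in degrees, then the finger opening in m, from 0 to 0.0854. In form: [[dx, dy, dz, ax, ay, az, jaw], ...]. A call has 1 to 8 rows; each row shifts and turns the commanded pose from where the row before left it, along the tool's axes as they then stand; what a row does not reach is not made up. A row lasts 1/12 s, in which the tool goes at most 41.7 mm and 7.16 degrees, less where a joint would pass 70% of its speed; a pose out of reach is approached as far as the arm can. A call is refused whole if a number of a shift passes 0.0417 or a number of a turn 7.16, either way. A call with a gripper value outside its range is refused whole. The fingers move at their own pace and stop on an object; "grip_force" is the grip in N (left out, the last holds). Time passes only in rows, so rows that do not move let the fingers close. It gives the time, the measured TCP pose, the force, the opening and the grip force at its end, in the units of the state.
- sense(): the state, without advancing time (a new reading comes with each control period).
- get_image(name): name is "scene" or "side" or "wrist"; returns a dict with "frame" (420x560x3 uint8, blue, green, red), "fx", "fy", "cx", "cy" (pixels), "rvec" (rotation vector, rad) and "tvec" (3), from world to camera coordinates, as OpenCV has them; the wrist camera has in their place "tool_from_camera" (4x4, takes a point from camera to tool coordinates, whose origin is the TCP and whose axes are the flange's). Camera axes: x right, y down, z forward; pixel columns grow to the right and rows downward; lengths in m; the calibration is good to about 2 mm. The wrist camera is an equidistant fisheye: a pixel r from the principal point sees the ray r / f radians off the axis. A picture is of the moment at which its call begins: read the wrist's pose just before it. There is no depth.
- job_done(): hands the job in; it is judged then, once.
Trained networks look in a picture, given as the dict that the camera call returned (one of the last four; its "shot" number tells which), for a name from the list of things; names that differ only in an ending like _2 or _b are one class to them, and where a whole thing is asked for, a point or a joint stands for the part that bears it (a point fixed in the world has none). Each returns a list of dicts, best first, with "score" (0 to 1); they miss things now and then, are a little off and sometimes report something else, mostly with a low value. They report only what shows in the picture. A call takes as long as a camera call. They do not tell look-alikes from the thing itself.
- look_for(target, picture): "bbox" ([left, top, width, height] in pixels, round what is visible of it).
- cut_out(target, picture): "region" (420x560 bool, what is visible of it) and "bbox" ([left, top, width, height] in pixels, round what is visible of it).
The state is a dict: "clock": time; "joint_pos": joint angles; "joint_velocities": joint speeds; "effort": joint torques, N m; "position": TCP position; "orientation": TCP orientation; "contact_force": force on the tool from outside, world axes, zero at the start; "ft_torque": the same for the moment, N m; "grip_width": finger opening in m; "grasp_force": force on a finger pad.
Only numpy, scipy, OpenCV 4.12 (cv2) and the standard library are available. Lean on these libraries where they do the work, as an engineer would, in place of code of your own. Each camera call takes 0.05 s, during which the arm holds its last target. There are 200 camera calls.

## Task

Press the yellow tin, standing upright on the middle of the red sprung stamp pad, until the pad is fully down, and keep it down for about a second so that the tin's underside is marked. Then drop the marked tin into the open bay of the plywood sorting box (the bay without the funnel over it), letting the pad spring back up, and leave the padlock, hinges, sash lock, door stop and screwdriver where they lie.

Things in the scene. Friction and masses are not known exactly. Their poses are not given: they have to be found in the camera images.
- tin: yellow round tin with a flat steel lid, closed, diameter 60 mm (lid 61 mm), height 90 mm, about 0.2 kg, standing upright on the bench; origin at the centre of its underside, z up along the tin
- tin_mid (a point): centre of the tin, 45 mm above its underside on its axis
- stamp: stamp station fixed to the bench: wooden foot 140 x 120 x 8 mm, on it a black steel housing 108 mm in diameter up to 30 mm above the bench, and above that the red round sprung pad; origin on the bench at its centre, under the pad
- pad_top (a point): centre of the upper face of the red pad (diameter 84 mm); 50 mm above the bench when up, 38 mm when fully down; moves with the pad
- pad (a joint): how far the pad is pressed down, m: 0 up, 0.012 fully down against its stop; the spring takes about 5 N to start and 11 N fully down, and returns the pad
- sorter: plywood sorting box fixed to the bench, open on top, 210 mm (own x) x 390 mm (own y) x 70 mm high, walls and floor 8 mm, divided by one wall at its middle (own y = 0) into two bays; the funnel stands over the bay on its -y side, the bay on its +y side is open and empty; origin at the centre of its underside
- open_bay (a point): centre of the floor of the open bay, which is 194 x 183 mm inside; 8 mm above the bench, the walls rise 62 mm above it
- funnel: galvanized funnel on a bracket fixed to the sorting box; origin at the centre of its spout's lower end, 115 mm above the bench; spout 36 mm wide, mouth 136 mm wide at 207 mm above the bench
- padlock: bright steel padlock lying flat, body 46 x 50 x 22 mm, shackle to own +x; origin under the body's centre; bystander
- hinge_a: copper-finish cabinet hinge lying open and flat, 65 x 62 x 9 mm; origin under its centre; bystander
- hinge_b: second hinge, like the first; bystander
- sash_lock: blackened iron sash lock lying on its plate, 65 x 26 mm, 28 mm high, with a short lever; origin under the plate's centre; bystander
- door_stop: hardwood door-stop wedge, 120 x 45 mm, up to about 38 mm high at own +x; origin under its centre; bystander
- screwdriver: screwdriver lying on the bench along its own x, about 200 mm long; bystander
Things that resemble listed ones, but are neither listed nor needed, are in the scene too. What is meant by the stamp is not turquoise or white, and is the larger of those in its own colour.

How it is judged (in metres and radians):
On the way:
1. the tin stands upright (within 0.2 rad) on the pad, its underside's centre within 16 mm of the pad's, and the pad is pressed at least 10.5 of its 12 mm, held 0.4 s (value of joint pad above 0.0105 m and distance between tin and pad_top below 0.016 m and angle between tin's own z axis and vertical below 0.2 rad), for 0.4 s.
At the end, for the whole second after the job is handed in: the tin lies at rest (slower than 0.03 m/s), either way up, in the sorting box's open bay: its centre between the bay's walls and lower than 85 mm above the bench; the pad is back up (within 2 mm) (x of tin_mid in the frame of sorter between -0.097 and 0.097 m and y of tin_mid in the frame of sorter between 0.004 and 0.187 m and height (world z) of tin_mid below 0.085 m and linear speed of tin below 0.03 m/s and value of joint pad below 0.002 m); the robot touches nothing.
It fails at once if a bystander (padlock, hinge, sash lock, door stop or screwdriver) moved more than 40 mm (distance of any of padlock, hinge_a, hinge_b, sash_lock, door_stop, screwdriver from where it was at the start of the episode above 0.04 m).
It also fails if it takes over 48 s, if anything falls off the work surface, if the arm or the gripper's body presses on something with over 40 N, if the wrist force passes 120 N, or if a joint passes its speed limit or range.

## Working session

There is one attempt and no reset: what is moved stays moved. The work goes in short steps, Python scripts to look and compute and a tool call to move; the robot and the scene stay as the last step left them, time stands still between calls to the robot, and variables do not carry over. Pictures are saved under pics/ and viewed, at most 10 in all, crops included, and the job is handed in when it is done.

Besides the shell and the picture viewer there is one more tool, called after "Emit:" by a JSON object that holds its "op" and its "data", one argument or row to a line. servo_tool: Moves the arm, as the interface text tells. Its arguments: {"type":"object","properties":{"steps":{"type":"array"},"grip_force":{"type":"number"}},"required":["steps"]}

```bash
mkdir -p pics
cat > h.py <<'E'
from plant import *
import numpy as np, cv2
def ray(p,u,v):
    R=cv2.Rodrigues(np.array(p["rvec"],float))[0]; t=np.array(p["tvec"],float).ravel()
    d=R.T@np.array([(u-p["cx"])/p["fx"],(v-p["cy"])/p["fy"],1.]); return -R.T@t,d
def onz(p,u,v,z):
    c,d=ray(p,u,v); return c+d*(z-c[2])/d[2]
def proj(p,X):
    K=np.array([[p["fx"],0,p["cx"]],[0,p["fy"],p["cy"]],[0,0,1.]])
    return cv2.projectPoints(np.array(X,float).reshape(-1,1,3),np.array(p["rvec"],float),np.array(p["tvec"],float),K,None)[0].reshape(-1,2)
E
python3 - <<'E'
from h import *
for n in("scene","side"):
    p=get_image(n); cv2.imwrite(f"pics/{n}1.png",p["frame"])
    R=cv2.Rodrigues(np.array(p["rvec"],float))[0]; print(n,"cam",(-R.T@np.array(p["tvec"]).ravel()).round(3))
    for t in("tin","stamp","pad_top","sorter","funnel"):
        for d in look_for(t,p)[:4]: 
            b=d["bbox"]; print(t,np.round(d["score"],2),np.round(b),onz(p,b[0]+b[2]/2,b[1]+b[3]/2,0.045).round(3))
s=sense(); print(s["clock"],np.round(s["orientation"],3),s["grip_width"])
E
```

```text
scene cam [ 1.005 -0.428  0.948]
tin 0.59 [ 89. 221. 179. 167.] [ 0.533 -0.314  0.045]
tin 0.58 [342. 155.  20.  36.] [0.531 0.357 0.045]
stamp 0.82 [391. 167.  51.  38.] [0.706 0.464 0.045]
stamp 0.71 [310. 131.  32.  24.] [0.374 0.401 0.045]
stamp 0.66 [271. 210.  58.  48.] [0.587 0.063 0.045]
stamp 0.59 [167. 210.  28.  31.] [ 0.334 -0.169  0.045]
pad_top 0.91 [405. 168.  27.  22.] [0.692 0.494 0.045]
pad_top 0.8 [172. 210.  18.  20.] [ 0.317 -0.157  0.045]
pad_top 0.78 [284. 211.  35.  27.] [0.565 0.088 0.045]
pad_top 0.69 [318. 132.  15.   9.] [0.352 0.429 0.045]
sorter 0.91 [ 90. 222. 178. 168.] [ 0.538 -0.314  0.045]
funnel 0.93 [102. 266.  88. 100.] [ 0.505 -0.388  0.045]
side cam [ 0.469 -1.031  0.823]
tin 0.92 [270. 162.  16.  32.] [0.523 0.35  0.045]
stamp 0.96 [302. 148.  46.  30.] [0.685 0.444 0.045]
stamp 0.87 [206. 162.  37.  23.] [0.348 0.386 0.045]
stamp 0.82 [168. 284.  53.  31.] [ 0.308 -0.209  0.045]
stamp 0.8 [269. 213.  52.  35.] [0.556 0.052 0.045]
pad_top 0.72 [313. 152.  25.  12.] [0.693 0.489 0.045]
pad_top 0.62 [339. 205.  26.  15.] [0.728 0.136 0.045]
pad_top 0.55 [280. 214.  30.  21.] [0.561 0.082 0.045]
sorter 0.93 [234. 257. 125. 159.] [ 0.533 -0.328  0.045]
funnel 0.71 [264. 276.  96.  81.] [ 0.572 -0.273  0.045]
funnel 0.58 [282. 216.  28.  18.] [0.561 0.079 0.045]
0.6 [[-0.965  0.261  0.   ]
 [ 0.261  0.965  0.   ]
 [-0.     0.    -1.   ]] 0.08545518553358881
```

View pics/scene1.png

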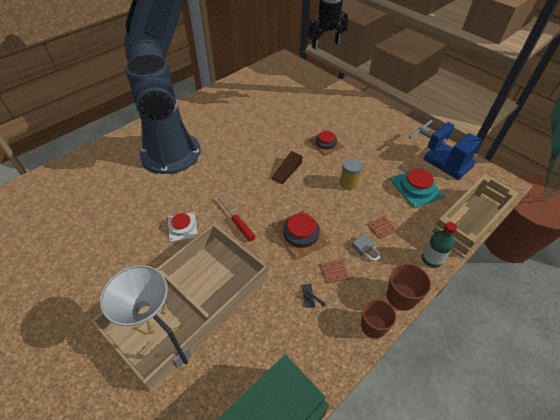

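View pics/side1.png

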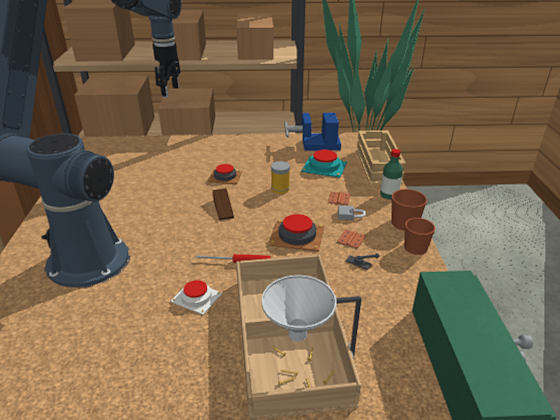

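The scene picture shows one tin at (351,173). The red-pad stations are a large one with a wooden foot (302,230), a small one with a wooden foot (326,141), a turquoise one (420,183) and a white one (182,225). By the description, the stamp is the large wooden-foot one at (302,230). The open bay is around (215,270). In the side view the tin is at (280,178) and the stamp at (297,230).

```bash
cat > m.py <<'E'
from h import *
from scipy.optimize import minimize
a=np.linspace(0,2*np.pi,60,endpoint=False)
def cyl(x,y,r,z0,z1): return np.vstack([np.c_[x+r*np.cos(a),y+r*np.sin(a),np.full(60,z)] for z in(z0,z1)])
def sil(p,*c):
    h=cv2.convexHull(proj(p,cyl(*c)).astype(np.float32)); m=np.zeros((420*4,560*4),np.uint8)
    cv2.fillConvexPoly(m,np.round(h*4+1.5).astype(np.int32),1); return m
def fit(items,r,z0,z1,x0):
    big=[(p,cv2.resize(m.astype(np.uint8),None,fx=4,fy=4,interpolation=cv2.INTER_NEAREST)) for p,m in items]
    def f(q): return sum(1-(s&m).sum()/(s|m).sum() for p,m in big for s in[sil(p,q[0],q[1],r,z0,z1)])
    o=minimize(f,x0,method="Nelder-Mead",options=dict(initial_simplex=[x0,[x0[0]+.02,x0[1]],[x0[0],x0[1]+.02]],xatol=2e-4,fatol=1e-4))
    return o.x.round(4),round(o.fun/len(big),3)
def red(p,box):
    f=p["frame"].astype(int); m=(f[...,2]>110)&(f[...,1]<60)&(f[...,0]<60); k=np.zeros_like(m); x,y,w,h=box; k[y:y+h,x:x+w]=1; return m&k
E
python3 - <<'E'
from m import *
P={n:get_image(n) for n in("scene","side")}
tm=[];pm=[]
for n,tp,box in(("scene",(351,173),(275,205,55,45)),("side",(280,178),(270,208,54,30))):
    p=P[n]
    for d in cut_out("tin",p):
        if d["region"][tp[1],tp[0]] and d["region"].sum()<3000: tm.append((p,d["region"])); print(n,"tin",d["bbox"]); break
    pm.append((p,red(p,box))); print(n,"red",pm[-1][1].sum())
print("tin",fit(tm,.030,0,.09,[.535,.36]),[fit([t],.030,0,.09,[.535,.36]) for t in tm])
print("pad",fit(pm,.042,.03,.05,[.56,.085]),[fit([t],.042,.03,.05,[.56,.085]) for t in pm])
p=P["scene"]
for u,v in((213,229),(267,268),(150,382),(98,318)): print(onz(p,u,v,.07).round(3))
c=cv2.resize(p["frame"][100:310,190:470],None,fx=2.8,fy=2.8,interpolation=cv2.INTER_CUBIC); cv2.imwrite("pics/crop.png",c)
E
```

```text
scene tin [340.4, 157.7, 23.0, 33.1]
scene red 520
side tin [270.1, 162.8, 20.6, 32.3]
side red 406
tin (array([0.5273, 0.3517]), np.float64(0.061)) [(array([0.5278, 0.3512]), np.float64(0.065)), (array([0.5268, 0.3507]), np.float64(0.053))]
pad (array([0.5646, 0.0929]), np.float64(0.249)) [(array([0.5606, 0.0965]), np.float64(0.195)), (array([0.5667, 0.1083]), np.float64(0.281))]
[ 0.421 -0.118  0.07 ]
[ 0.616 -0.091  0.07 ]
[ 0.653 -0.461  0.07 ]
[ 0.445 -0.475  0.07 ]
```

View pics/crop.png

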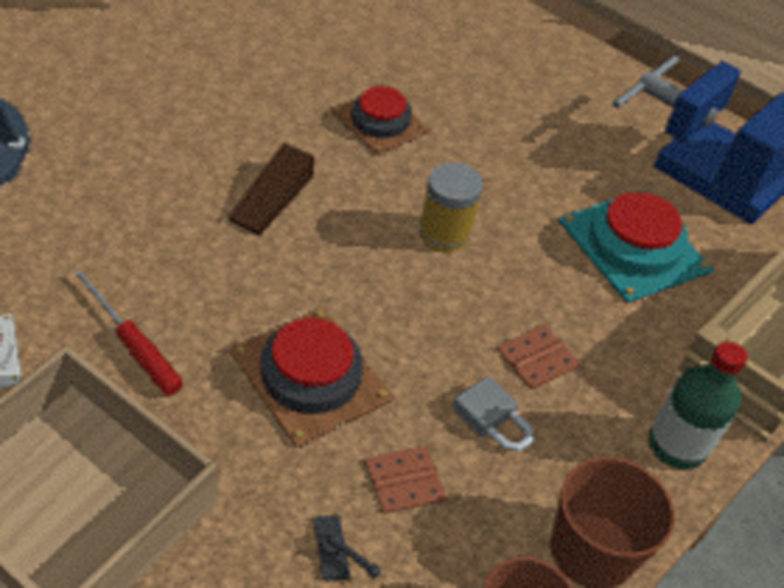

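The close crop confirms the choice: the large red pad with black housing on the wooden foot, at crop (313,352). The one at (383,105) is smaller, and the one at (643,220) is turquoise. The tin is at crop (452,205).

Run:
```python
from m import *
p=get_image("scene");q=get_image("side")
def red2(p,box):
    f=p["frame"].astype(int); m=(f[...,2]>90)&(f[...,2]>2.2*f[...,1])&(f[...,2]>2.2*f[...,0]); k=np.zeros_like(m); x,y,w,h=box; k[y:y+h,x:x+w]=1; return m&k
A=(p,red2(p,(275,205,55,45)));B=(q,red2(q,(270,208,54,30)))
for m in(A,B): v,u=np.nonzero(m[1]); print(len(u),u.min(),u.max(),v.min(),v.max(),onz(m[0],u.mean(),v.mean(),.05).round(4))
for z in(.03,.04,.048): print(z,fit([A,B],.042,z,.05,[.56,.085]),fit([A],.042,z,.05,[.56,.085]),fit([B],.042,z,.05,[.56,.085]))
# sorter: fit pose to silhouette
ms=[]
for r,pt in((p,(200,300)),(q,(290,380))):
    d=cut_out("sorter",r)[0]; ms.append((r,d["region"])); print(d["bbox"],d["score"])
def f(s):
    c,si=np.cos(s[2]),np.sin(s[2]); e=0
    X=np.array([[s[0]+c*x-si*y,s[1]+si*x+c*y,z] for x in(-.105,.105) for y in(-.195,.195) for z in(0,.07)])
    for r,m in ms:
        k=np.zeros((420,560),np.uint8); cv2.fillConvexPoly(k,cv2.convexHull(proj(r,X).astype(np.float32)).round().astype(np.int32),1)
        k=k>0; e+=1-(k&m).sum()/(k|m).sum()
    return e/2
b=min((minimize(f,[.534,-.286,t],method="Nelder-Mead",options=dict(initial_simplex=[[.534,-.286,t],[.56,-.286,t],[.534,-.26,t],[.534,-.286,t+.15]])) for t in(0,.08,.15)),key=lambda o:o.fun)
s=b.x; print("sorter",s.round(4),b.fun,"bay",(s[0]-np.sin(s[2])*.0955).round(4),(s[1]+np.cos(s[2])*.0955).round(4))
```

```text
541 287 315 213 237 [0.5692 0.0852 0.05  ]
450 283 312 214 232 [0.5644 0.0813 0.05  ]
0.03 (array([0.5637, 0.0915]), np.float64(0.197)) (array([0.5634, 0.0913]), np.float64(0.171)) (array([0.5665, 0.1019]), np.float64(0.209))
0.04 (array([0.5656, 0.0885]), np.float64(0.095)) (array([0.5656, 0.0881]), np.float64(0.097)) (array([0.5652, 0.0901]), np.float64(0.087))
0.048 (array([0.5663, 0.0863]), np.float64(0.083)) (array([0.568 , 0.0868]), np.float64(0.052)) (array([0.5651, 0.0838]), np.float64(0.07))
[91.2, 221.6, 174.8, 166.6] 0.8
[237.7, 255.1, 124.0, 164.8] 0.59
sorter [ 0.522  -0.2876  0.0856] 0.05994945137811686 bay 0.5138 -0.1924
```

Emit:
{"op": "servo_tool", "data": {
  "steps": [
    [-0.026, -0.0092, 0, 0, 0, 0, 0.085],
    [-0.026, -0.0092, 0, 0, 0, 0, 0.085],
    [-0.026, -0.0092, 0, 0, 0, 0, 0.085],
    [-0.026, -0.0092, 0, 0, 0, 0, 0.085],
    [-0.026, -0.0092, 0, 0, 0, 0, 0.085],
    [-0.026, -0.0092, 0, 0, 0, 0, 0.085],
    [-0.026, -0.0092, 0, 0, 0, 0, 0.085],
    [-0.026, -0.0092, 0, 0, 0, 0, 0.085]
  ],
  "grip_force": 50
}}

```text
clock: 1.67
position: [0.3456, 0.4773, 0.2314]
orientation: [[-0.965, 0.261, 0.0], [0.261, 0.965, 0.0], [-0.0, 0.0, -1.0]]
contact_force: [-0.6, 0.3, 0.2]
grip_width: 0.0853
grasp_force: 0.0
```

Emit:
{"op": "servo_tool", "data": {
  "steps": [
    [-0.026, -0.0092, 0, 0, 0, 0, 0.085],
    [-0.026, -0.0092, 0, 0, 0, 0, 0.085],
    [-0.026, -0.0092, 0, 0, 0, 0, 0.085],
    [-0.026, -0.0092, 0, 0, 0, 0, 0.085],
    [-0.026, -0.0092, 0, 0, 0, 0, 0.085],
    [-0.026, -0.0092, 0, 0, 0, 0, 0.085],
    [-0.026, -0.0092, 0, 0, 0, 0, 0.085],
    [-0.026, -0.0092, 0, 0, 0, 0, 0.085]
  ]
}}

```text
clock: 2.33
position: [0.5272, 0.3519, 0.2314]
orientation: [[-0.965, 0.261, 0.0], [0.261, 0.965, 0.0], [0.0, 0.0, -1.0]]
contact_force: [0.2, -0.6, -0.9]
grip_width: 0.0849
grasp_force: 0.0
```

Emit:
{"op": "servo_tool", "data": {
  "steps": [
    [0, 0, 0, 0, 0, 0, 0.085],
    [0, 0, 0, 0, 0, 0, 0.085]
  ]
}}

```text
clock: 2.5
position: [0.5274, 0.3517, 0.2311]
orientation: [[-0.965, 0.264, -0.0], [0.264, 0.965, 0.0], [0.0, 0.0, -1.0]]
contact_force: [-0.4, 0.6, -0.2]
grip_width: 0.0851
grasp_force: 0.0
```

Emit:
{"op": "servo_tool", "data": {
  "steps": [
    [0, 0, 0.028, 0, 0, 0, 0.085],
    [0, 0, 0.028, 0, 0, 0, 0.085],
    [0, 0, 0.028, 0, 0, 0, 0.085],
    [0, 0, 0.026, 0, 0, 0, 0.085],
    [0, 0, 0.022, 0, 0, 0, 0.085],
    [0, 0, 0.022, 0, 0, 0, 0.085],
    [0, 0, 0.022, 0, 0, 0, 0.085],
    [0, 0, 0.019, 0, 0, 0, 0.085]
  ]
}}

```text
clock: 3.17
position: [0.5243, 0.3536, 0.035]
orientation: [[-0.966, 0.259, -0.002], [0.259, 0.966, -0.0], [0.002, -0.001, -1.0]]
contact_force: [0.7, 0.1, -0.5]
grip_width: 0.0853
grasp_force: 0.0
```

Emit:
{"op": "servo_tool", "data": {
  "steps": [
    [0, 0, 0, 0, 0, 0, 0.085],
    [0, 0, 0, 0, 0, 0, 0.05],
    [0, 0, 0, 0, 0, 0, 0.05],
    [0, 0, 0, 0, 0, 0, 0.05],
    [0, 0, 0, 0, 0, 0, 0.05],
    [0, 0, 0, 0, 0, 0, 0.05],
    [0, 0, 0, 0, 0, 0, 0.05],
    [0, 0, 0, 0, 0, 0, 0.05]
  ]
}}

```text
clock: 3.83
position: [0.5268, 0.3533, 0.0378]
orientation: [[-0.965, 0.261, 0.002], [0.261, 0.965, 0.001], [-0.002, 0.002, -1.0]]
contact_force: [-0.9, 0.2, 5.8]
grip_width: 0.0595
grasp_force: 53.8
```

Emit:
{"op": "servo_tool", "data": {
  "steps": [
    [0, 0, -0.01, 0, 0, 0, 0.05],
    [0, 0, -0.015, 0, 0, 0, 0.05],
    [0, 0, -0.015, 0, 0, 0, 0.05],
    [0, 0, -0.015, 0, 0, 0, 0.05],
    [0, 0, -0.015, 0, 0, 0, 0.05],
    [0, 0, -0.015, 0, 0, 0, 0.05],
    [0, 0, -0.01, 0, 0, 0, 0.05],
    [0, 0, 0, 0, 0, 0, 0.05]
  ]
}}

```text
clock: 4.5
position: [0.5275, 0.3533, 0.1338]
orientation: [[-0.965, 0.261, 0.004], [0.261, 0.965, 0.002], [-0.004, 0.003, -1.0]]
contact_force: [1.0, 0.3, -2.9]
grip_width: 0.0596
grasp_force: 54.2
```

Run:
```python
from m import *
s=sense(); x,y,z=s["position"]; print(s["position"],s["contact_force"])
R=np.array(s["orientation"])
p=get_image("scene");q=get_image("side"); T=[]
for r in(p,q):
    u,v=proj(r,[[x,y,z+.005]])[0]
    for d in cut_out("tin",r):
        b=d["bbox"]
        if abs(b[0]+b[2]/2-u)<20 and abs(b[1]+b[3]/2-v)<25: print(np.round(b),round(d["score"],2),u,v);break
pad=np.array([.567,.085]);e=pad-[x,y]; print("to pad tool xyz",(R.T@np.array([*e,0])).round(4))
w=get_image("wrist"); cv2.imwrite("pics/w1.png",w["frame"])
```

```text
[0.52753595 0.35334581 0.13380799] [ 0.99337607  0.3343805  -2.86198804]
[344. 136.  24.  35.] 0.76 355.05004910482637 151.67619566001295
[271. 135.  21.  33.] 0.77 279.9556798206916 151.2857083973958
to pad tool xyz [-0.1081 -0.2488 -0.0003]
```

View pics/w1.png

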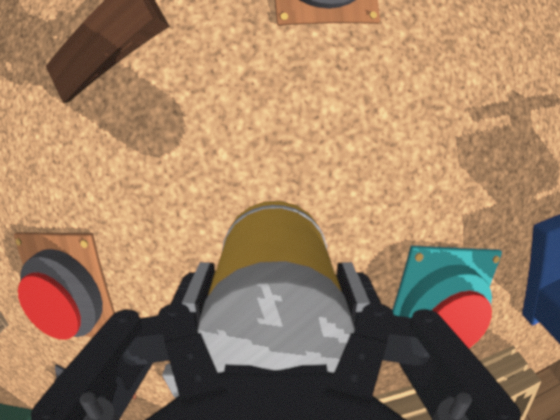

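The tin is gripped, upright between the pads at wrist (275,290). The target stamp is at the left, pad at (48,305).

Emit:
{"op": "servo_tool", "data": {
  "steps": [
    [-0.009, -0.0207, 0, 0, 0, 0, 0.05],
    [-0.009, -0.0207, 0, 0, 0, 0, 0.05],
    [-0.009, -0.0207, 0, 0, 0, 0, 0.05],
    [-0.009, -0.0207, 0, 0, 0, 0, 0.05],
    [-0.009, -0.0207, 0, 0, 0, 0, 0.05],
    [-0.009, -0.0207, 0, 0, 0, 0, 0.05],
    [-0.009, -0.0207, 0, 0, 0, 0, 0.05],
    [-0.009, -0.0207, 0, 0, 0, 0, 0.05]
  ]
}}

```text
clock: 5.42
position: [0.552, 0.173, 0.1303]
orientation: [[-0.965, 0.261, -0.002], [0.261, 0.965, -0.0], [0.002, -0.001, -1.0]]
contact_force: [1.1, -0.3, -2.5]
grip_width: 0.0591
grasp_force: 54.4
```

Emit:
{"op": "servo_tool", "data": {
  "steps": [
    [-0.009, -0.0207, 0, 0, 0, 0, 0.05],
    [-0.009, -0.0207, 0, 0, 0, 0, 0.05],
    [-0.009, -0.0207, 0, 0, 0, 0, 0.05],
    [-0.009, -0.0207, 0, 0, 0, 0, 0.05],
    [0, 0, 0, 0, 0, 0, 0.05],
    [0, 0, 0, 0, 0, 0, 0.05]
  ]
}}

```text
clock: 5.92
position: [0.5655, 0.0837, 0.1305]
orientation: [[-0.965, 0.263, -0.001], [0.263, 0.965, 0.0], [0.001, -0.0, -1.0]]
contact_force: [-0.4, -0.4, -3.9]
grip_width: 0.0591
grasp_force: 54.4
```

Emit:
{"op": "servo_tool", "data": {
  "steps": [
    [0, 0, 0.01, 0, 0, 0, 0.05],
    [0, 0, 0.01, 0, 0, 0, 0.05],
    [0, 0, 0.01, 0, 0, 0, 0.05],
    [0, 0, 0.005, 0, 0, 0, 0.05],
    [0, 0, 0, 0, 0, 0, 0.05]
  ]
}}

```text
clock: 6.33
position: [0.564, 0.0856, 0.0941]
orientation: [[-0.966, 0.26, -0.005], [0.26, 0.966, 0.0], [0.004, -0.001, -1.0]]
contact_force: [0.5, -0.3, -2.8]
grip_width: 0.0595
grasp_force: 54.5
```

Run:
```python
from m import *
s=sense(); print(s["position"],s["contact_force"],s["orientation"])
a,b=get_image("scene"),get_image("side")
c=[cv2.resize(r["frame"][y:y+100,x:x+95],(380,400),interpolation=cv2.INTER_CUBIC) for r,x,y in((a,255,165),(b,250,150))]
cv2.imwrite("pics/pre.png",np.hstack(c))
w=get_image("wrist"); R=np.array(s["orientation"]);M=np.array(w["tool_from_camera"])
f=w["frame"].astype(int); m=((f[...,2]>90)&(f[...,2]>2.2*f[...,1])&(f[...,2]>2.2*f[...,0])).astype(np.uint8)
n,_,st,ce=cv2.connectedComponentsWithStats(m)
for i in range(1,n):
    if st[i,4]>60: print(st[i],ce[i])
```

```text
[0.56395513 0.08558794 0.09408796] [ 0.45086275 -0.29223541 -2.84493523] [[-9.65689699e-01  2.59659589e-01 -4.50592832e-03]
 [ 2.59661232e-01  9.65699743e-01  2.26589074e-04]
 [ 4.41020984e-03 -9.51200163e-04 -9.99989823e-01]]
[  66   35   47  128 3642] [88.23531027 98.98242724]
[ 215  169  129   94 4741] [283.88356887 202.65808901]
```

View pics/pre.png

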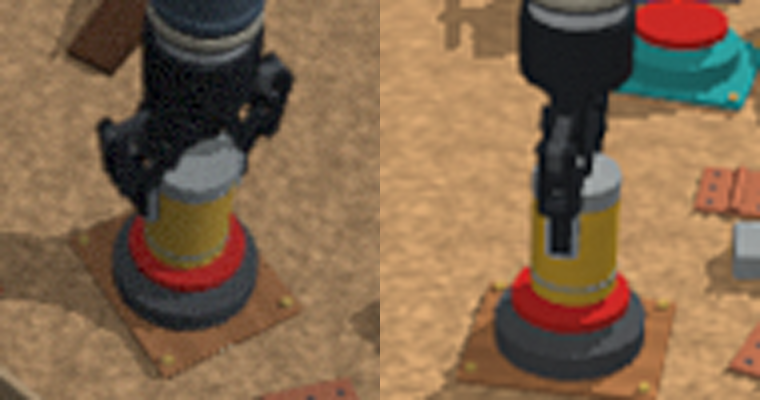

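Both views show the tin held upright, just above the middle of the pad: tin (195,225) over the pad in the scene view, and (577,240) over (571,300) in the side view. Pressing now.

Emit:
{"op": "servo_tool", "data": {
  "steps": [
    [0, 0, 0.003, 0, 0, 0, 0.05],
    [0, 0, 0.003, 0, 0, 0, 0.05],
    [0, 0, 0.003, 0, 0, 0, 0.05],
    [0, 0, 0.003, 0, 0, 0, 0.05],
    [0, 0, 0.003, 0, 0, 0, 0.05],
    [0, 0, 0, 0, 0, 0, 0.05]
  ],
  "grip_force": 80
}}

```text
clock: 6.98
position: [0.566, 0.0848, 0.0816]
orientation: [[-0.965, 0.261, 0.001], [0.261, 0.965, 0.0], [-0.001, 0.0, -1.0]]
contact_force: [-0.8, -0.1, 5.6]
grip_width: 0.0589
grasp_force: 85.1
```

Emit:
{"op": "servo_tool", "data": {
  "steps": [
    [0, 0, 0.001, 0, 0, 0, 0.05],
    [0, 0, 0.001, 0, 0, 0, 0.05],
    [0, 0, 0.001, 0, 0, 0, 0.05],
    [0, 0, 0, 0, 0, 0, 0.05]
  ]
}}

```text
clock: 7.32
position: [0.5661, 0.0848, 0.079]
orientation: [[-0.965, 0.261, 0.001], [0.261, 0.965, 0.0], [-0.001, 0.0, -1.0]]
contact_force: [-1.0, -1.0, 6.0]
grip_width: 0.0591
grasp_force: 85.2
```

Emit:
{"op": "servo_tool", "data": {
  "steps": [
    [0, 0, 0.001, 0, 0, 0, 0.05],
    [0, 0, 0.001, 0, 0, 0, 0.05],
    [0, 0, 0.001, 0, 0, 0, 0.05],
    [0, 0, 0.001, 0, 0, 0, 0.05],
    [0, 0, 0, 0, 0, 0, 0.05]
  ]
}}

```text
clock: 7.73
position: [0.5661, 0.0848, 0.0758]
orientation: [[-0.965, 0.261, 0.001], [0.261, 0.965, -0.0], [-0.001, 0.0, -1.0]]
contact_force: [-1.9, -0.7, 11.0]
grip_width: 0.0593
grasp_force: 85.8
```

Emit:
{"op": "servo_tool", "data": {
  "steps": [
    [0, 0, 0.001, 0, 0, 0, 0.05],
    [0, 0, 0.001, 0, 0, 0, 0.05],
    [0, 0, 0, 0, 0, 0, 0.05],
    [0, 0, 0, 0, 0, 0, 0.05]
  ]
}}

```text
clock: 8.07
position: [0.5663, 0.0847, 0.0757]
orientation: [[-0.965, 0.261, 0.002], [0.261, 0.965, -0.0], [-0.002, 0.001, -1.0]]
contact_force: [-5.8, -0.9, 21.9]
grip_width: 0.0593
grasp_force: 86.5
```

The force rises to 22 N while the height stays still, so the pad is on its stop. Holding it there for over a second.

Emit:
{"op": "servo_tool", "data": {
  "steps": [
    [0, 0, 0, 0, 0, 0, 0.05],
    [0, 0, 0, 0, 0, 0, 0.05],
    [0, 0, 0, 0, 0, 0, 0.05],
    [0, 0, 0, 0, 0, 0, 0.05],
    [0, 0, 0, 0, 0, 0, 0.05],
    [0, 0, 0, 0, 0, 0, 0.05],
    [0, 0, 0, 0, 0, 0, 0.05],
    [0, 0, 0, 0, 0, 0, 0.05]
  ]
}}

```text
clock: 8.73
position: [0.5663, 0.0847, 0.0757]
orientation: [[-0.965, 0.261, 0.002], [0.261, 0.965, -0.0], [-0.002, 0.001, -1.0]]
contact_force: [-5.1, -1.1, 22.5]
grip_width: 0.0591
grasp_force: 86.5
```

Run:
```python
from m import *
a,b=get_image("scene"),get_image("side")
c=[cv2.resize(r["frame"][y:y+100,x:x+95],(380,400),interpolation=cv2.INTER_CUBIC) for r,x,y in((a,255,165),(b,250,150))]
cv2.imwrite("pics/press.png",np.hstack(c)); print(sense()["contact_force"])
```

```text
[-5.00114619 -1.76558367 21.99093108]
```

View pics/press.png

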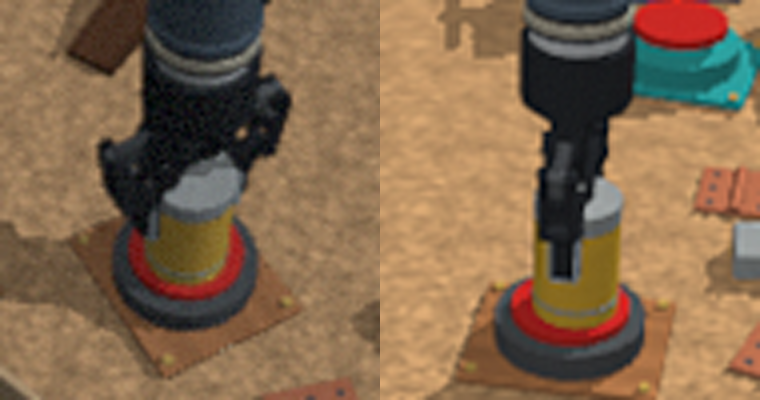

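Emit:
{"op": "servo_tool", "data": {
  "steps": [
    [0, 0, 0, 0, 0, 0, 0.05],
    [0, 0, 0, 0, 0, 0, 0.05],
    [0, 0, 0, 0, 0, 0, 0.05],
    [0, 0, 0, 0, 0, 0, 0.05],
    [0, 0, 0, 0, 0, 0, 0.05],
    [0, 0, 0, 0, 0, 0, 0.05]
  ]
}}

```text
clock: 9.33
position: [0.5663, 0.0847, 0.0757]
orientation: [[-0.965, 0.261, 0.002], [0.261, 0.965, -0.0], [-0.002, 0.001, -1.0]]
contact_force: [-5.5, -1.1, 20.6]
grip_width: 0.0591
grasp_force: 86.5
```

The pictures show the tin upright in the middle of the lowered pad: tin bottom at (188,275) in the scene view and (575,318) in the side view. Now I lift it and carry it to the bay.

Emit:
{"op": "servo_tool", "data": {
  "steps": [
    [0, 0, -0.006, 0, 0, 0, 0.05],
    [0, 0, -0.012, 0, 0, 0, 0.05],
    [0, 0, -0.015, 0, 0, 0, 0.05],
    [0, 0, -0.015, 0, 0, 0, 0.05],
    [0, 0, -0.015, 0, 0, 0, 0.05],
    [0, 0, -0.015, 0, 0, 0, 0.05],
    [0, 0, -0.01, 0, 0, 0, 0.05]
  ]
}}

```text
clock: 9.92
position: [0.5659, 0.0848, 0.1612]
orientation: [[-0.965, 0.261, 0.001], [0.261, 0.965, -0.0], [-0.001, 0.0, -1.0]]
contact_force: [0.4, -0.1, -3.2]
grip_width: 0.0594
grasp_force: 85.2
```

Emit:
{"op": "servo_tool", "data": {
  "steps": [
    [-0.0015, -0.0175, 0, 0, 0, 0, 0.05],
    [-0.0015, -0.0175, 0, 0, 0, 0, 0.05],
    [-0.0015, -0.0175, 0, 0, 0, 0, 0.05],
    [-0.0015, -0.0175, 0, 0, 0, 0, 0.05],
    [-0.0015, -0.0175, 0, 0, 0, 0, 0.05],
    [-0.0015, -0.0175, 0, 0, 0, 0, 0.05],
    [-0.0015, -0.0175, 0, 0, 0, 0, 0.05],
    [-0.0015, -0.0175, 0, 0, 0, 0, 0.05]
  ]
}}

```text
clock: 10.58
position: [0.5401, -0.0542, 0.1597]
orientation: [[-0.965, 0.261, -0.001], [0.261, 0.965, 0.0], [0.001, -0.0, -1.0]]
contact_force: [-0.3, 0.1, -3.5]
grip_width: 0.0593
grasp_force: 85.4
```

Emit:
{"op": "servo_tool", "data": {
  "steps": [
    [-0.0015, -0.0175, 0, 0, 0, 0, 0.05],
    [-0.0015, -0.0175, 0, 0, 0, 0, 0.05],
    [-0.0015, -0.0175, 0, 0, 0, 0, 0.05],
    [-0.0015, -0.0175, 0, 0, 0, 0, 0.05],
    [-0.0015, -0.0175, 0, 0, 0, 0, 0.05],
    [-0.0015, -0.0175, 0, 0, 0, 0, 0.05],
    [-0.0015, -0.0175, 0, 0, 0, 0, 0.05],
    [-0.0015, -0.0175, 0, 0, 0, 0, 0.05]
  ]
}}

```text
clock: 11.25
position: [0.5152, -0.1924, 0.1597]
orientation: [[-0.965, 0.261, -0.001], [0.261, 0.965, 0.001], [0.001, 0.0, -1.0]]
contact_force: [-0.6, -0.7, -3.2]
grip_width: 0.059
grasp_force: 85.4
```

Emit:
{"op": "servo_tool", "data": {
  "steps": [
    [0, 0, 0, 0, 0, 0, 0.05],
    [0, 0, 0, 0, 0, 0, 0.05]
  ]
}}

```text
clock: 11.42
position: [0.5154, -0.1924, 0.1598]
orientation: [[-0.965, 0.263, -0.001], [0.263, 0.965, 0.001], [0.001, 0.001, -1.0]]
contact_force: [0.5, -0.1, -2.9]
grip_width: 0.0595
grasp_force: 85.6
```

Run:
```python
from m import *
a,b=get_image("scene"),get_image("side")
c=[cv2.resize(r["frame"][y:y+200,x:x+190],(380,400),interpolation=cv2.INTER_CUBIC) for r,x,y in((a,130,130),(b,200,150))]
cv2.imwrite("pics/bay.png",np.hstack(c)); print(sense()["contact_force"])
```

```text
[ 0.47090119  0.09992171 -2.66921028]
```

View pics/bay.png

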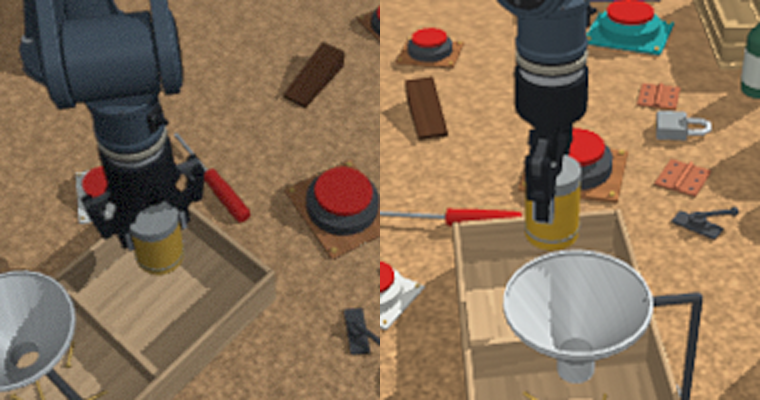

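The tin hangs above the open bay, tin at scene (158,240) and side (552,205), clear of the funnel. The pad is back up. Lowering.

Emit:
{"op": "servo_tool", "data": {
  "steps": [
    [0, 0, 0.015, 0, 0, 0, 0.05],
    [0, 0, 0.018, 0, 0, 0, 0.05],
    [0, 0, 0.018, 0, 0, 0, 0.05],
    [0, 0, 0.018, 0, 0, 0, 0.05],
    [0, 0, 0.015, 0, 0, 0, 0.05],
    [0, 0, 0.012, 0, 0, 0, 0.05],
    [0, 0, 0.01, 0, 0, 0, 0.05],
    [0, 0, 0, 0, 0, 0, 0.05]
  ]
}}

```text
clock: 12.18
position: [0.5148, -0.1902, 0.0524]
orientation: [[-0.966, 0.26, -0.004], [0.26, 0.966, 0.002], [0.004, 0.001, -1.0]]
contact_force: [0.2, 0.0, -2.7]
grip_width: 0.0593
grasp_force: 85.7
```

Emit:
{"op": "servo_tool", "data": {
  "steps": [
    [0, 0, 0.002, 0, 0, 0, 0.05],
    [0, 0, 0, 0, 0, 0, 0.085],
    [0, 0, 0, 0, 0, 0, 0.085],
    [0, 0, 0, 0, 0, 0, 0.085],
    [0, 0, 0, 0, 0, 0, 0.085],
    [0, 0, 0, 0, 0, 0, 0.085],
    [0, 0, 0, 0, 0, 0, 0.085]
  ]
}}

```text
clock: 12.77
position: [0.516, -0.192, 0.0528]
orientation: [[-0.965, 0.261, 0.001], [0.261, 0.965, -0.0], [-0.001, -0.0, -1.0]]
contact_force: [0.5, -0.6, -0.4]
grip_width: 0.0848
grasp_force: 0.0
```

Emit:
{"op": "servo_tool", "data": {
  "steps": [
    [0, 0, -0.01, 0, 0, 0, 0.085],
    [0, 0, -0.015, 0, 0, 0, 0.085],
    [0, 0, -0.025, 0, 0, 0, 0.085],
    [0, 0, -0.025, 0, 0, 0, 0.085],
    [0, 0, -0.025, 0, 0, 0, 0.085],
    [0, 0, -0.025, 0, 0, 0, 0.085],
    [0, 0, -0.02, 0, 0, 0, 0.085],
    [0, 0, 0, 0, 0, 0, 0.085]
  ]
}}

```text
clock: 13.43
position: [0.5183, -0.1931, 0.2025]
orientation: [[-0.965, 0.261, 0.008], [0.26, 0.965, -0.005], [-0.009, -0.003, -1.0]]
contact_force: [-0.6, -0.6, 0.4]
grip_width: 0.0851
grasp_force: 0.0
```

Run:
```python
from m import *
a,b=get_image("scene"),get_image("side")
c=[cv2.resize(r["frame"][y:y+200,x:x+190],(380,400),interpolation=cv2.INTER_CUBIC) for r,x,y in((a,130,130),(b,200,150))]
cv2.imwrite("pics/end.png",np.hstack(c)); print(sense()["contact_force"])
```

```text
[0.46222467 0.69123973 0.69605794]
```

View pics/end.png

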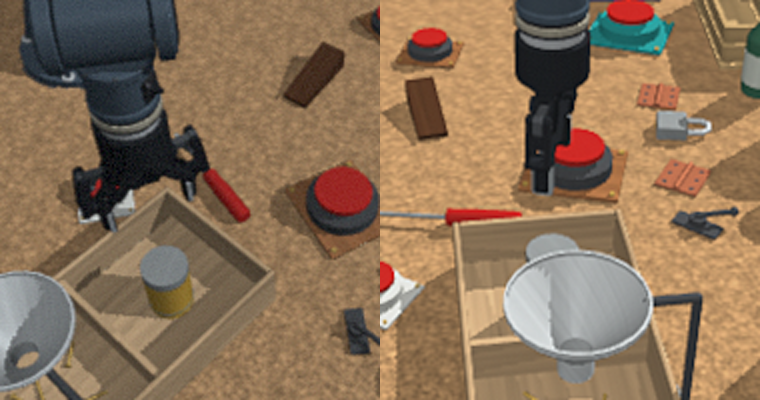

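The tin stands in the open bay at scene (167,282). The pad is up, the gripper is clear and the bystanders look unmoved.

```bash
python3 -c "
from plant import *
print(job_done())"
```

```text
the job is handed in; nothing more can be done
None
```

I pressed the tin on the red stamp pad with the pad against its stop for over a second, then set it upright in the open bay; the pad sprang back up, the bystanders looked unmoved, and I handed the job in at about 13.5 s (no verdict was returned).

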